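Load washers through the gate of a feed track

TASK

Load the feed track of the loading board: with the fingertips, sweep the three matching smaller washers one after another along the deck and through the gate until they lie in a row in the track, then push the gate bar fully across the gate so that they cannot slide back out. Only push things along: do not pick up or lift anything. Leave the larger washer, the nut and the things on the bench round the board where they are.

Things in the scene. Friction and masses are not known exactly. Their poses are not given: they have to be found in the camera images.
- board: shop-made loading board, fixed on the bench: plywood on battens, its top is the deck, 36 mm above the bench. Origin on the bench under the middle of the gate; +x runs from the deck through the gate along the track, +y to the left of that, +z up. The deck spans x -215 to -8 mm, y -115 to +115 mm inside fences 10 mm high and 10 mm thick
- gate (a point): middle of the gate at deck height, board (0, 0, 36) mm: a gap 48 mm wide in the fence at x -8 to 0. On its deck side flared guides 10 mm high run from (-5, +-24) out to (-32, +-49) mm. The gate bar crosses at x 1 to 7. Thin keepers over the bar, their tops 13 mm above the deck, lie at x 5 to 14, y +28 to +108 and x -8 to 14, y -28 to -37
- track_end (a point): middle of the end stop's face, board (145, 0, 36) mm. The track is a channel level with the deck, x 8 to 145, 47 mm wide between rails 11 mm high; from x = 22 thin lips (top 13 mm above the deck) reach 4 mm over each edge. Three washers in a row fill it with 5 mm to spare: the last one's rear edge must pass x = 8 for the bar to close behind it
- gate_knob (a point): middle of the black plastic knob of the gate bar (16 mm diameter, 20 mm tall, its middle 25 mm above the deck), to be pushed sideways. Open, it stands beside the gate at board (2, +66) mm; closed, at (2, +8) mm
- gate_bar (a joint): sliding gate bar (6 mm thick, 8.5 mm high, 69 mm long): 0 = fully open, 0.058 m = fully closed, moving towards the board's -y; it slides with about 1.5 N friction, stays where it is left and has a hard stop at both ends. It leaves the gate clear while below 0.007; its leading end is 35 mm ahead of the knob's centre
- washer_a_center (a point): one of the three matching thick steel washers, 44 mm outside, 21 mm hole, 8 mm thick, 74 g, lying flat on the deck; this point is its centre, 4 mm above the surface it lies on
- washer_b_center (a point): one of the three matching thick steel washers, 44 mm outside, 21 mm hole, 8 mm thick, 74 g, lying flat on the deck; this point is its centre, 4 mm above the surface it lies on
- washer_c_center (a point): one of the three matching thick steel washers, 44 mm outside, 21 mm hole, 8 mm thick, 74 g, lying flat on the deck; this point is its centre, 4 mm above the surface it lies on
- washer_big_center (a point): larger steel washer, 60 mm outside, 29 mm hole, 8 mm thick, which is too wide for the gate; it lies on the deck beside the gate, on one side or the other, and stays there; centre, half-way up
- nut_center (a point): steel hexagon nut, 30 mm across flats, 16 mm tall, on the deck beside the gate on the other side; it stays there; centre, half-way up
- level: red spirit level standing on its edge on the bench, 230 mm long, 18 mm wide, 42 mm tall, a bystander; origin at the middle of its underside
- screw_jar: clear jar with red lid, 66 mm diameter, 84 mm tall, standing on the bench, a bystander; origin at the middle of its underside
- tape_masking: roll of masking tape lying flat, 96 mm diameter, 25 mm tall, a bystander; origin at the middle of its underside
- sanding_block: black and brown sanding block, 67 x 112 mm, 28 mm tall, a bystander; origin at the middle of its underside
- box_small: small white carton, 65 x 101 mm, 35 mm tall, a bystander; origin at the middle of its underside

How it is judged:
On the way, in this order (a step that is already met when the one before it is completed fails the run):
1. one of the three washers is through the gate, wholly in the track (((x of washer_a_center in the frame of board between 0.0285 and 0.13 m and y of washer_a_center in the frame of board between -0.006 and 0.006 m and z of washer_a_center in the frame of board between 0.036 and 0.044 m) or (x of washer_b_center in the frame of board between 0.0285 and 0.13 m and y of washer_b_center in the frame of board between -0.006 and 0.006 m and z of washer_b_center in the frame of board between 0.036 and 0.044 m) or (x of washer_c_center in the frame of board between 0.0285 and 0.13 m and y of washer_c_center in the frame of board between -0.006 and 0.006 m and z of washer_c_center in the frame of board between 0.036 and 0.044 m))), for 0.1 s.
2. two of them are in the track ((((x of washer_a_center in the frame of board between 0.0285 and 0.13 m and y of washer_a_center in the frame of board between -0.006 and 0.006 m and z of washer_a_center in the frame of board between 0.036 and 0.044 m) and (x of washer_b_center in the frame of board between 0.0285 and 0.13 m and y of washer_b_center in the frame of board between -0.006 and 0.006 m and z of washer_b_center in the frame of board between 0.036 and 0.044 m)) or ((x of washer_a_center in the frame of board between 0.0285 and 0.13 m and y of washer_a_center in the frame of board between -0.006 and 0.006 m and z of washer_a_center in the frame of board between 0.036 and 0.044 m) and (x of washer_c_center in the frame of board between 0.0285 and 0.13 m and y of washer_c_center in the frame of board between -0.006 and 0.006 m and z of washer_c_center in the frame of board between 0.036 and 0.044 m)) or ((x of washer_b_center in the frame of board between 0.0285 and 0.13 m and y of washer_b_center in the frame of board between -0.006 and 0.006 m and z of washer_b_center in the frame of board between 0.036 and 0.044 m) and (x of washer_c_center in the frame of board between 0.0285 and 0.13 m and y of washer_c_center in the frame of board between -0.006 and 0.006 m and z of washer_c_center in the frame of board between 0.036 and 0.044 m)))), for 0.1 s.
3. all three are in the track (x of washer_a_center in the frame of board between 0.0285 and 0.13 m and y of washer_a_center in the frame of board between -0.006 and 0.006 m and z of washer_a_center in the frame of board between 0.036 and 0.044 m and x of washer_b_center in the frame of board between 0.0285 and 0.13 m and y of washer_b_center in the frame of board between -0.006 and 0.006 m and z of washer_b_center in the frame of board between 0.036 and 0.044 m and x of washer_c_center in the frame of board between 0.0285 and 0.13 m and y of washer_c_center in the frame of board between -0.006 and 0.006 m and z of washer_c_center in the frame of board between 0.036 and 0.044 m), for 0.1 s.
4. the gate bar is across the gate (value of joint gate_bar above 0.054 m), for 0.1 s.
At the end, for the whole second after the job is handed in: all three 44 mm washers lie flat and at rest in the track, their centres more than 28.5 mm past the board's origin along the track, and the gate bar is closed to within 4 mm of its stop (all of step 3 and value of joint gate_bar above 0.054 m and velocity of joint gate_bar below 0.005 m/s and linear speed of each of washer_a, washer_b, washer_c below 0.01 m/s); the robot touches nothing.
It fails at once if a washer is lifted more than 7 mm off the deck or tipped by more than 0.5 rad (z of any of washer_a_center, washer_b_center, washer_c_center in the frame of board above 0.047 m or angle between any of washer_a_center, washer_b_center, washer_c_center's own z axis and vertical above 0.5 rad).
It fails at once if the larger washer or the nut is pushed more than 20 mm from its place or lifted (distance of any of washer_big_center, nut_center from where it was at the start of the episode above 0.02 m or z of washer_big_center in the frame of board above 0.048 m or z of nut_center in the frame of board above 0.052 m).
It fails at once if a bystander on the bench is moved more than 20 mm (distance of any of level, screw_jar, tape_masking, sanding_block, box_small from where it was at the start of the episode above 0.02 m).
It also fails if it takes over 72 s, if anything falls off the work surface, if the arm or the gripper's body presses on something with over 40 N, if the wrist force passes 120 N, or if a joint passes its speed limit or range.

ROBOT

A 6-joint arm with a two-finger parallel gripper is mounted at the origin on a cart in front of the work surface, level with it; the furniture and walls round the work are solid. World frame = base frame: x ahead of the robot, y to its left, z up, the work surface at z = 0. Lengths are in m, angles in rad, forces in N, time in s.
With the tool pointing down it reaches from about 0.35 to 0.85 m from the base axis. Payload 8.1 kg.
Tool frame: the origin (TCP) lies midway between the tips of the shut fingers; the grasp point (between the pads) lies 19 mm behind it; z points along the fingers, y is the line along which they close (so a half turn about z gives the same grasp; the last joint's range is limited). The gripper opens to 93 mm and grips with 3 to 60 N. Pads are 15 mm wide; open, the fingers measure 128 mm over their backs; the gripper's body (75 mm by 188 mm) begins 65 mm behind the grasp point.
Start: joints at [-1.347, 0.13, 1.488, -0, 1.523, -0.085], TCP at [0.182, -0.572, 0.219] pointing down, gripper open.
Joint ranges: [-2.96, 2.96], [-0.89, 2.26], [0.02, 2.5], [-1.34, 4.48], [0, 2.73], [-2.66, 2.66]. Speed limits (rad/s): [2.39, 2.39, 2.79, 3.14, 3.14, 3.14].

INTERFACE

Orientations are given as a rotation vector (axis times angle).
In Python, from plant import robot, cams gives the robot as it stands. The module is installed in compiled form; this text tells all that it offers.
- The arm moves only by the tool play_rows, never from a script. Its arguments are lists of equal length, an entry for each row: "slide": the shift along the tool's x, y, z scaled (see below), a list of three; "twist": the turn, a rotation vector about the tool's x, y, z scaled (see below), a list of three. A call has exactly 8 rows; each row shifts and turns the commanded pose from where the row before left it, along the tool's axes as they then stand; what a row does not reach is not made up. The controller multiplies each number of a shift by 25 cm and each number of a turn by 60 degrees. A row lasts 1/10 s, in which the tool goes at most 50 mm and 8.59 degrees, less where a joint would pass 70% of its speed; a pose out of reach is approached as far as the arm can. A call with a number of a shift or a turn outside -1 to 1 is refused whole. A call with a gripper value outside its range is refused whole. "fingers" is the closure, from -1 (fully open) to 1 (shut), set as the call begins (left out, the last holds). The fingers move at their own pace and stop on an object; "force" is the grip in N (left out, the last holds). Time passes only in rows, so rows that do not move let the fingers close, or fill a call up. It gives the time, the measured TCP pose, the force, the opening and the grip force at its end, in the units of the state.
- robot.read_state(): the state, without advancing time (a new reading comes with each control period).
- cams.read_camera(name): name is "scene" or "top"; returns (picture, depth): 480x640x3 uint8, red, green, blue; 480x640 float32, m along the optical axis (not along the pixel's ray), 0 where there is no reading.
- cams.get_calibration(name): a dict with "fx", "fy", "cx", "cy" (pixels), "world_from_camera" (4x4, takes a point from camera to world coordinates). Camera axes: x right, y down, z forward; pixel columns grow to the right and rows downward; lengths in m; the calibration is good to about 2 mm. A picture is of the moment at which its call begins. get_calibration takes no time and is no camera call.
- robot.close_job(): hands the job in; it is judged then, once.
The state is a dict: "t": time; "q": joint angles; "dq": joint speeds; "joint_torque": joint torques, N m; "tool_pos": TCP position; "orientation": TCP orientation; "force": force on the tool from outside, world axes, zero at the start; "wrist_torque": the same for the moment, N m; "opening": finger opening in m; "gripper_force": force on a finger pad.
Only numpy, scipy, OpenCV 4.12 (cv2) and the standard library are available. Lean on these libraries where they do the work, as an engineer would, in place of code of your own. Each camera call takes 0.05 s, during which the arm holds its last target. There are 200 camera calls.

## Working session

There is one attempt and no reset: what is moved stays moved. The work goes in short steps, Python scripts to look and compute and a tool call to move; the robot and the scene stay as the last step left them, time stands still between calls to the robot, and variables do not carry over. Pictures are saved under pics/ and viewed, at most 10 in all, crops included, and the job is handed in when it is done.

Besides the shell and the picture viewer there is one more tool, called after "Request:" as name(argument=value, ...) on one line, values as JSON. play_rows: Moves the arm, as the interface text tells. Shifts and turns lie within -1 to 1; 1 stands for 25 cm of shift or 60 degrees of turn. Its arguments: {"type":"object","properties":{"slide":{"type":"array"},"twist":{"type":"array"},"fingers":{"type":"number"},"force":{"type":"number"}},"required":["slide","twist"]}

```bash
mkdir -p pics
python3 - <<'E'
from plant import robot,cams
import cv2,numpy as np,pickle
for n in("top","scene"):
    p,d=cams.read_camera(n); c=cams.get_calibration(n)
    cv2.imwrite(f"pics/{n}0.png",p[...,::-1]); np.save(f"{n}0.npy",d); print(n,c)
s=robot.read_state(); print(s)
E
```

```text
top {'fx': 594.6327310571647, 'fy': 594.6327310571647, 'cx': 316.5325348751283, 'cy': 239.79331933065157, 'world_from_camera': array([[-0.00784849, -0.99410218,  0.10816315,  0.34801494],
       [-0.99996321,  0.00817682,  0.00259231, -0.03100736],
       [-0.00346145, -0.10813882, -0.99412978,  1.65067005],
       [ 0.        ,  0.        ,  0.        ,  1.        ]])}
scene {'fx': 463.8195289384484, 'fy': 463.8195289384484, 'cx': 317.6054978802598, 'cy': 242.50049407009706, 'world_from_camera': array([[-0.62582051, -0.62004297,  0.47317586, -0.12900566],
       [-0.77993068,  0.49161652, -0.38732587,  0.51111789],
       [ 0.00753761, -0.61144085, -0.79125424,  1.162924  ],
       [ 0.        ,  0.        ,  0.        ,  1.        ]])}
{'t': 0.1, 'q': array([-1.34738807e+00,  1.31079772e-01,  1.48918404e+00,  5.51787509e-06,
        1.52299691e+00, -8.53521385e-02]), 'dq': array([-0.00105026, -0.00192734, -0.00146376,  0.00040587,  0.00033707,
        0.00092465]), 'joint_torque': array([ 1.29628621e-03, -5.61341643e+01, -4.93095481e+01,  7.70521467e-02,
        2.91094906e-02, -5.22564221e-05]), 'tool_pos': array([ 0.182262  , -0.57110267,  0.21768835]), 'orientation': array([-3.10258516e+00, -4.82819108e-01,  1.71995211e-04]), 'force': array([-0.54061334, -0.15490277, -0.67439986]), 'wrist_torque': array([0.02362949, 0.02853563, 0.02015684]), 'gripper_force': 0.0, 'opening': 0.09325054109316981}
```

View pics/top0.png

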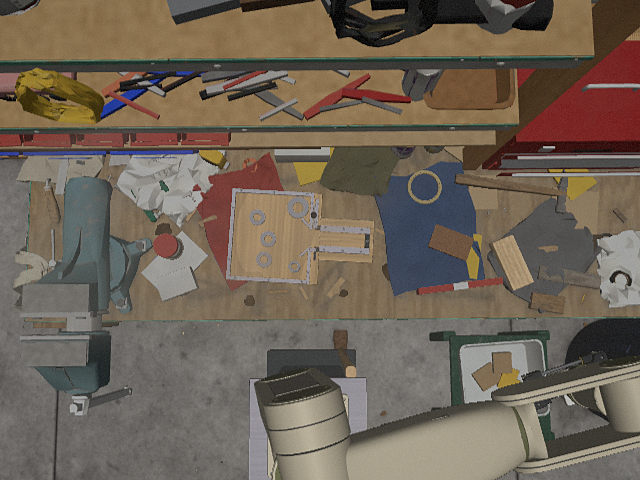

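View pics/scene0.png

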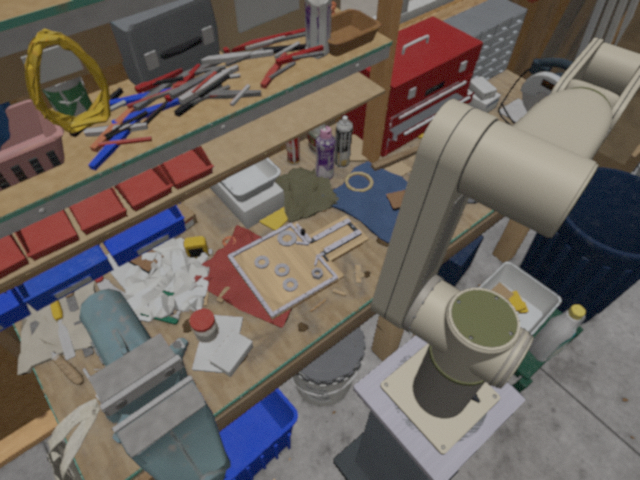

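Run:
```python
import cv2,numpy as np
p=cv2.imread("pics/top0.png")[178:294,220:380]
cv2.imwrite("pics/crop1.png",cv2.resize(p,None,fx=5,fy=5,interpolation=cv2.INTER_CUBIC))
```

```text
(no output)
```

View pics/crop1.png

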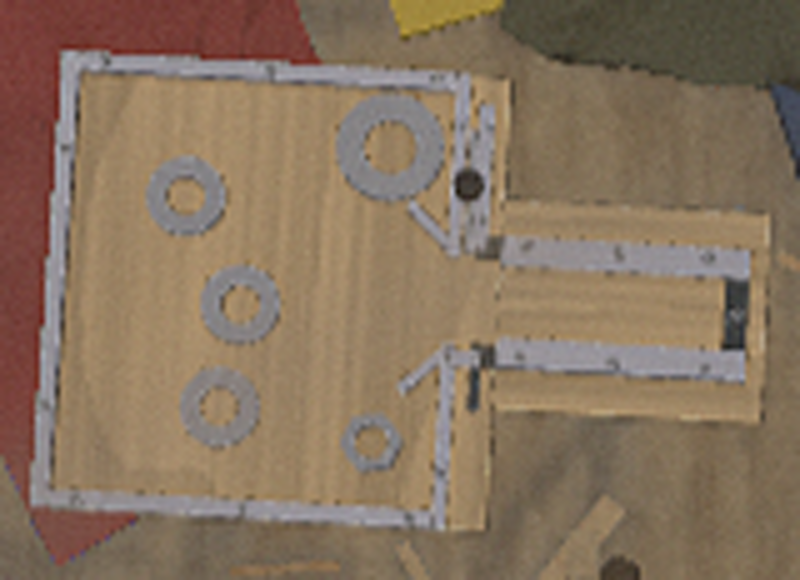

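```bash
cat > h.py <<'E'
import numpy as np
from plant import robot,cams
def proj(uv,z,n="top"):
    c=cams.get_calibration(n);T=c["world_from_camera"];uv=np.atleast_2d(uv).astype(float)
    r=np.c_[(uv[:,0]-c["cx"])/c["fx"],(uv[:,1]-c["cy"])/c["fy"],np.ones(len(uv))]@T[:3,:3].T
    return (T[:3,3]+r*((z-T[2,3])/r[:,2])[:,None])[:,:2]
def crop(uv): return (np.array(uv,float)+.5)/5-.5+[220,178]
E
python3 - <<'E'
from h import *
d=np.load("top0.npy");c=cams.get_calibration("top");T=c["world_from_camera"]
def fit(W,B):
    mb,mw=B.mean(0),W.mean(0);H=((B-mb).T@(W-mw));a=np.arctan2(H[0,1]-H[1,0],H[0,0]+H[1,1])
    R=np.array([[np.cos(a),-np.sin(a)],[np.sin(a),np.cos(a)]]);o=mw-R@mb
    return a,R,o,(W-o)@R-B
uv=crop([(62,52),(468,73),(445,528),(32,505)]);B=np.array([(-225,125),(0,125),(0,-125),(-225,-125)])/1e3
W=proj(uv,.046);a,R,o,e=fit(W,B);print(a,np.degrees(a),o,(e*1e3).round(1))
np.savez("board.npz",a=a,R=R,o=o)
P=dict(A=(187,195),Bw=(241,305),C=(220,406),big=(390,147),nut=(372,442))
for k,v in P.items():
    w=proj(crop(v),.052 if k=="nut" else .044)[0];print(k,w.round(4),((w-o)@R*1e3).round(1))
for k,v,z in [("knob",(468,184),.071),("stop",(724,315),.047),("railU",(748,262),.047)]:
    w=proj(crop(v),z)[0];print(k,w.round(4),((w-o)@R*1e3).round(1))
# depth heights
vv,uu=np.mgrid[0:480,0:640]
X=np.stack([(uu-c["cx"])/c["fx"]*d,(vv-c["cy"])/c["fy"]*d,d],-1)@T[:3,:3].T+T[:3,3]
for k,v in [("deck",(300,150)),("bench",(600,150)),("washer",(155,195)),("rail",(640,360)),("fence",(40,400))]:
    u=np.rint(crop(v)).astype(int);print(k,X[u[1],u[0]].round(4))
for (u,v) in [(250,68),(300,95),(300,130),(290,155),(165,245),(425,187),(455,288)]: print(u,v,X[v,u].round(3))
np.save("X.npy",X)
E
```

```text
-1.6303169148777108 -93.41027849128191 [ 0.52972486 -0.01262359] [[ 0.7 -0.5]
 [-1.3 -0.8]
 [-0.7  0.2]
 [ 1.2  1.1]]
A [0.5879 0.1352] [-151.    49.2]
Bw [0.5272 0.1057] [-117.9   -9.6]
C [0.4722 0.117 ] [-126.   -65.1]
big [0.6135 0.0242] [-41.8  81.4]
nut [0.4515 0.0344] [-42.3 -80.9]
knob [ 0.5885 -0.0185] [ 2.3 59.1]
stop [ 0.5192 -0.1566] [144.4  -1.9]
railU [ 0.5481 -0.1701] [156.1  27.7]
deck [0.6127 0.073  0.0341]
bench [ 0.6174 -0.0934 -0.0034]
washer [0.5873 0.1519 0.0412]
rail [ 0.4932 -0.1114  0.0556]
fence [0.4748 0.2129 0.0482]
250 68 [0.713 0.072 0.764]
300 95 [0.772 0.003 0.48 ]
300 130 [0.711 0.005 0.44 ]
290 155 [0.75  0.043 0.078]
165 245 [0.508 0.374 0.086]
425 187 [ 0.67  -0.33   0.022]
455 288 [ 0.389 -0.398  0.044]
```

Request:
play_rows(slide=[[0.13,-0.14,0],[0.13,-0.14,0],[0.13,-0.14,0],[0.13,-0.14,0],[0.13,-0.14,0],[0.13,-0.14,0],[0.13,-0.14,0],[0.13,-0.14,0]], twist=[[0,0,0],[0,0,0],[0,0,0],[0,0,0],[0,0,0],[0,0,0],[0,0,0],[0,0,0]], fingers=0.87, force=20)

```text
t: 0.9
tool_pos: [0.3452, -0.2239, 0.2184]
orientation: [-3.104, -0.482, -0.0]
force: [0.6, -1.3, -0.8]
opening: 0.0333
gripper_force: 0.0
```

Request:
play_rows(slide=[[0.13,-0.14,0],[0.13,-0.14,0],[0.13,-0.14,0],[0.13,-0.14,0],[0.13,-0.14,0],[0.13,-0.14,0],[0.13,-0.14,0],[0.13,-0.14,0]], twist=[[0,0,0],[0,0,0],[0,0,0],[0,0,0],[0,0,0],[0,0,0],[0,0,0],[0,0,0]])

```text
t: 1.7
tool_pos: [0.5079, 0.122, 0.2183]
orientation: [3.104, 0.484, -0.0]
force: [0.9, -1.4, 0.4]
opening: 0.0057
gripper_force: 0.0
```

Request:
play_rows(slide=[[0,0,0],[0,0,0],[0,0,0],[0,0,0],[0,0,0],[0,0,0],[0,0,0],[0,0,0]], twist=[[0,0,-0.14],[0,0,-0.14],[0,0,-0.14],[0,0,-0.14],[0,0,-0.14],[0,0,-0.14],[0,0,-0.14],[0,0,-0.14]])

```text
t: 2.5
tool_pos: [0.5073, 0.1199, 0.2181]
orientation: [-2.311, -2.127, 0.001]
force: [-0.1, -0.2, -0.5]
opening: 0.0056
gripper_force: 0.0
```

```bash
cat >> h.py <<'E'
from scipy.spatial.transform import Rotation as Ro
bd=np.load("board.npz");R,o,a=bd["R"],bd["o"],float(bd["a"])
def tb(): # tool in board frame: x,y mm, height over deck mm, push yaw deg (tool -x vs board +x)
    s=robot.read_state();M=Ro.from_rotvec(s["orientation"]).as_matrix()
    b=(s["tool_pos"][:2]-o)@R*1e3;yaw=np.degrees(np.arctan2(-M[1,0],-M[0,0])-a)
    yaw=(yaw+180)%360-180
    print("t",round(s["t"],2),"board",b.round(1),"h",round(s["tool_pos"][2]*1e3-36,1),"yaw",round(yaw,2),"tilt",M[:2,2].round(4),"F",s["force"].round(1),"open",round(s["opening"],4),"q6",s["q"][5].round(2))
    return b,s["tool_pos"][2]*1e3-36,yaw
def go(x,y,h): # units of slide from here, in tool axes
    b,hh,yaw=tb();t=np.radians(yaw);d=np.array([x,y])-b
    f=d@[np.cos(t),np.sin(t)];l=d@[-np.sin(t),np.cos(t)]
    print("slide total",(np.array([-f,l,hh-h])/250).round(3))
E
python3 - <<'E'
from h import *
go(-155.4,-13.3,3)
for v in [(600,270),(600,341),(700,275),(700,345)]:
    print(((proj(crop(v),.049)[0]-o)@R*1e3).round(1))
E
```

```text
t 2.5 board [-130.9  -30.3] h 182.1 yaw -1.35 tilt [-0.0009 -0.0002] F [-0.1 -0.2 -0.5] open 0.0056 q6 0.22
slide total [0.099 0.066 0.717]
[76. 19.]
[ 77.8 -19.7]
[130.3  19. ]
[131.9 -19.1]
```

Request:
play_rows(slide=[[0.05,0.033,0],[0.05,0.033,0],[0,0,0],[0,0,0.15],[0,0,0.15],[0,0,0.15],[0,0,0.15],[0,0,0]], twist=[[0,0,0],[0,0,0],[0,0,-0.105],[0,0,0],[0,0,0],[0,0,0],[0,0,0],[0,0,0]])

```text
t: 3.3
tool_pos: [0.521, 0.1424, 0.0622]
orientation: [-2.194, -2.24, 0.015]
force: [-1.5, -0.6, -0.8]
opening: 0.0058
gripper_force: 0.0
```

Run:
```python
from h import *
import cv2
go(-155.4,-13.3,3)
p,d=cams.read_camera("top");cv2.imwrite("pics/c2.png",cv2.resize(p[178:294,220:380,::-1],None,fx=5,fy=5,interpolation=cv2.INTER_CUBIC))
```

```text
t 3.3 board [-154.3  -17.9] h 26.2 yaw 4.6 tilt [-0.0113 -0.002 ] F [-1.5 -0.6 -0.8] open 0.0058 q6 0.15
slide total [0.003 0.019 0.093]
```

View pics/c2.png

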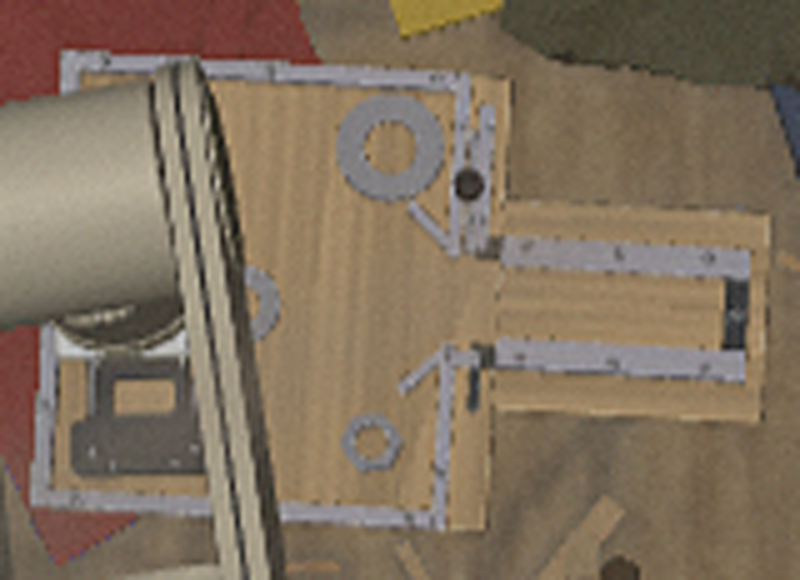

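Request:
play_rows(slide=[[0,0.019,0.02],[0,0,0.03],[0,0,0.03],[0,0,0.012],[-0.02,0,0],[-0.02,0,0],[-0.03,0,0],[-0.03,0,0]], twist=[[0,0,0],[0,0,0],[0,0,0],[0,0,0],[0,0,0],[0,0,0],[0,0,0],[0,0,0]])

```text
t: 4.15
tool_pos: [0.5317, 0.1177, 0.046]
orientation: [2.198, 2.244, 0.001]
force: [-0.4, 0.4, -0.1]
opening: 0.006
gripper_force: 0.0
```

Run:
```python
from h import *
go(3,0,3)
```

```text
t 4.15 board [-130.2   -5.7] h 10.0 yaw 4.6 tilt [ 0.0005 -0.    ] F [-0.4  0.4 -0.1] open 0.006 q6 0.1
slide total [-0.533 -0.02   0.028]
```

Request:
play_rows(slide=[[0.05,0,0],[0.05,-0.022,0],[0,0,0],[0,0,0.015],[0,0,0.012],[0,0,0],[0,0,0],[0,0,0]], twist=[[0,0,0],[0,0,0],[0,0,0],[0,0,0],[0,0,0],[0,0,0],[0,0,0],[0,0,0]])

```text
t: 4.95
tool_pos: [0.5256, 0.1432, 0.0389]
orientation: [-2.199, -2.244, 0.0]
force: [-0.6, 0.1, -0.5]
opening: 0.0061
gripper_force: 0.0
```

Run:
```python
from h import *
go(3,0,3)
```

```text
t 4.95 board [-155.3  -13.4] h 2.9 yaw 4.59 tilt [-0.  0.] F [-0.6  0.1 -0.5] open 0.0061 q6 0.15
slide total [-0.635  0.003 -0.   ]
```

Request:
play_rows(slide=[[-0.02,0,0],[-0.03,0,0],[-0.035,0,0],[-0.035,0,0],[-0.035,0,0],[-0.035,0,0],[-0.035,0,0],[-0.035,0,0]], twist=[[0,0,0],[0,0,0],[0,0,0],[0,0,0],[0,0,0],[0,0,0],[0,0,0],[0,0,0]])

```text
t: 5.75
tool_pos: [0.5269, 0.0776, 0.0389]
orientation: [-2.198, -2.244, -0.0]
force: [-0.1, 0.9, 0.7]
opening: 0.0059
gripper_force: 0.5
```

Request:
play_rows(slide=[[-0.035,0,0],[-0.035,0,0],[-0.035,0,0],[-0.035,0,0],[-0.035,0,0],[-0.035,0,0],[-0.02,0,0],[0,0,0]], twist=[[0,0,0],[0,0,0],[0,0,0],[0,0,0],[0,0,0],[0,0,0],[0,0,0.07],[0,0,0]])

```text
t: 6.55
tool_pos: [0.528, 0.0198, 0.0388]
orientation: [2.281, 2.16, -0.001]
force: [0.7, -0.6, -0.7]
opening: 0.006
gripper_force: 0.0
```

Run:
```python
from h import *
import cv2
go(3,0,3)
p,d=cams.read_camera("top");cv2.imwrite("pics/c3.png",cv2.resize(p[178:294,220:380,::-1],None,fx=5,fy=5,interpolation=cv2.INTER_CUBIC))
```

```text
t 6.55 board [-32.3  -3.6] h 2.8 yaw 0.28 tilt [-0.0002 -0.0004] F [ 0.7 -0.6 -0.7] open 0.006 q6 -0.0
slide total [-0.141  0.014 -0.001]
```

View pics/c3.png

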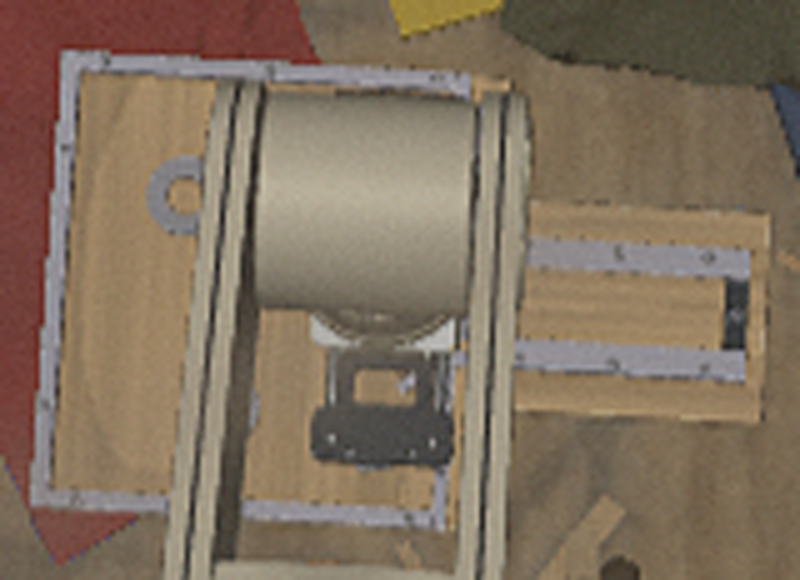

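Request:
play_rows(slide=[[-0.02,0.007,0],[-0.02,0.007,0],[-0.02,0,0],[-0.02,0,0],[-0.025,0,0],[-0.02,0,0],[-0.016,0,0],[0,0,0]], twist=[[0,0,0],[0,0,0],[0,0,0],[0,0,0],[0,0,0],[0,0,0],[0,0,0],[0,0,0]])

```text
t: 7.4
tool_pos: [0.5296, -0.0152, 0.0389]
orientation: [2.28, 2.162, -0.0]
force: [0.2, -0.4, 0.3]
opening: 0.0061
gripper_force: 0.0
```

Run:
```python
from h import *
import cv2
go(-60,0,3)
p,d=cams.read_camera("top");cv2.imwrite("pics/c4.png",cv2.resize(p[178:294,220:380,::-1],None,fx=5,fy=5,interpolation=cv2.INTER_CUBIC))
```

```text
t 7.4 board [2.5 0.1] h 2.9 yaw 0.37 tilt [-0.     -0.0002] F [ 0.2 -0.4  0.3] open 0.0061 q6 -0.07
slide total [ 0.25   0.001 -0.   ]
```

View pics/c4.png

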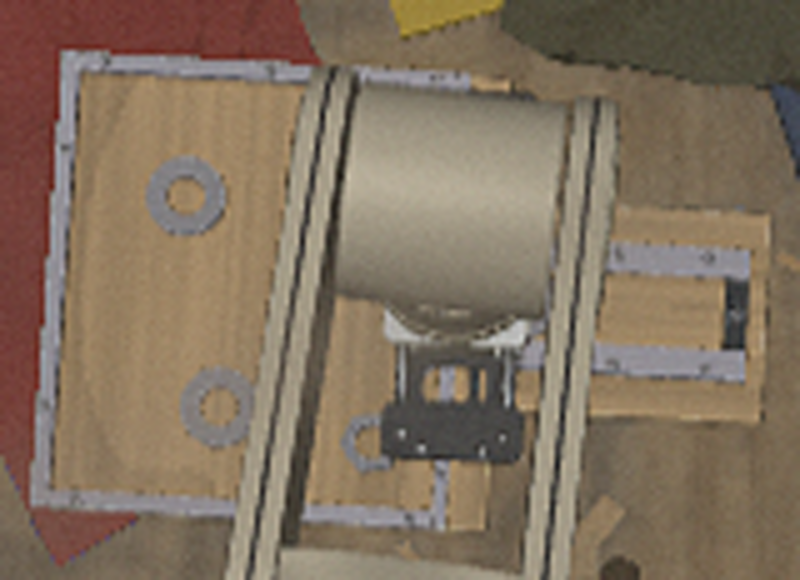

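Request:
play_rows(slide=[[0.05,0,0],[0.05,0,0],[0,0,-0.08],[0,0,-0.08],[0.13,0.052,0],[0.13,0.052,0],[0.13,0.052,0],[0.13,0.052,0]], twist=[[0,0,0],[0,0,0],[0,0,0],[0,0,0],[0,0,0],[0,0,0],[0,0,0],[0,0,0]])

```text
t: 8.25
tool_pos: [0.5899, 0.1404, 0.079]
orientation: [-2.278, -2.163, -0.001]
force: [0.6, 0.2, 0.9]
opening: 0.0061
gripper_force: 0.0
```

Request:
play_rows(slide=[[0.13,0.052,0],[0,0,0],[0,0,0],[0,0,0],[0,0,0],[0,0,0],[0,0,0],[0,0,0]], twist=[[0,0,0],[0,0,0.14],[0,0,0.14],[0,0,0.14],[0,0,0],[0,0,0],[0,0,0],[0,0,0]])

```text
t: 9.05
tool_pos: [0.6044, 0.1695, 0.0789]
orientation: [-2.694, -1.616, -0.0]
force: [-0.1, -0.1, 1.7]
opening: 0.006
gripper_force: 0.0
```

Run:
```python
from h import *
import cv2
go(-185,64.7,3)
p,d=cams.read_camera("top");cv2.imwrite("pics/c5.png",cv2.resize(p[178:294,220:380,::-1],None,fx=5,fy=5,interpolation=cv2.INTER_CUBIC))
```

```text
t 9.05 board [-186.3   63.7] h 42.9 yaw -24.67 tilt [-0.  0.] F [-0.1 -0.1  1.7] open 0.006 q6 0.68
slide total [-0.003  0.006  0.16 ]
```

View pics/c5.png

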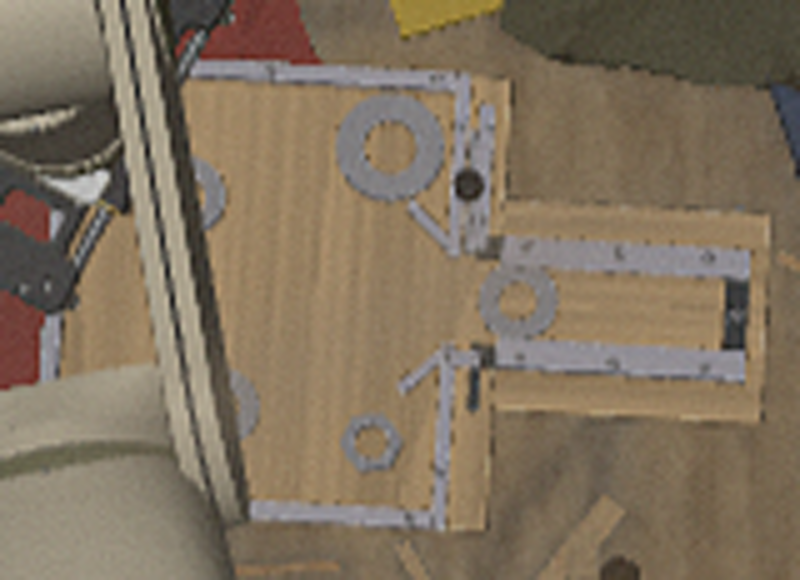

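Request:
play_rows(slide=[[0,0.006,0.04],[0,0,0.05],[0,0,0.05],[0,0,0.02],[0,0,0],[-0.02,0,0],[-0.03,0,0],[-0.035,0,0]], twist=[[0,0,0],[0,0,0],[0,0,0],[0,0,0],[0,0,0],[0,0,0],[0,0,0],[0,0,0]])

```text
t: 9.9
tool_pos: [0.5954, 0.1494, 0.0388]
orientation: [2.696, 1.613, 0.0]
force: [0.1, 0.0, 0.1]
opening: 0.0063
gripper_force: 0.1
```

Request:
play_rows(slide=[[-0.035,0,0],[-0.035,0,0],[-0.035,0,0],[-0.035,0,0],[-0.035,0,0],[-0.035,0,0],[-0.035,0,0],[-0.035,0,0]], twist=[[0,0,0],[0,0,0],[0,0,0],[0,0,0],[0,0,0],[0,0,0],[0,0,0],[0,0,0]])

```text
t: 10.7
tool_pos: [0.5623, 0.0876, 0.039]
orientation: [2.696, 1.613, 0.0]
force: [0.2, 0.3, -0.3]
opening: 0.0059
gripper_force: 0.3
```

Request:
play_rows(slide=[[-0.035,0,0],[-0.035,0,0],[-0.03,0,0],[-0.015,0,0],[0,0,0],[0.03,0,0],[0.03,0,0],[0,0,0]], twist=[[0,0,0],[0,0,0],[0,0,0],[0,0,0],[0,0,0],[0,0,0],[0,0,0],[0,0,0]])

```text
t: 11.5
tool_pos: [0.5568, 0.0774, 0.039]
orientation: [-2.695, -1.615, -0.001]
force: [-0.5, -0.8, 0.9]
opening: 0.0059
gripper_force: 0.0
```

Request:
play_rows(slide=[[0,0,0],[0,0,0],[0,0,0],[0,0,0],[0,-0.03,0],[0,-0.03,0],[0,0,0],[0,0,0]], twist=[[0,0,-0.14],[0,0,-0.14],[0,0,-0.137],[0,0,0],[0,0,0],[0,0,0],[0,0,0],[0,0,0]])

```text
t: 12.3
tool_pos: [0.5409, 0.077, 0.0389]
orientation: [2.283, 2.158, 0.0]
force: [-0.1, -0.1, 0.7]
opening: 0.0057
gripper_force: 0.0
```

Run:
```python
from h import *
import cv2
go(-90,0,3)
p,d=cams.read_camera("top");cv2.imwrite("pics/c6.png",np.vstack([cv2.resize(p[178:294,220:380,::-1],None,fx=3,fy=3,interpolation=cv2.INTER_CUBIC)]))
p,d=cams.read_camera("scene");cv2.imwrite("pics/s6.png",cv2.resize(p[215:325,225:375,::-1],None,fx=5,fy=5,interpolation=cv2.INTER_CUBIC))
```

```text
t 12.3 board [-90.1   5.8] h 2.9 yaw 0.16 tilt [0.0001 0.    ] F [-0.1 -0.1  0.7] open 0.0057 q6 0.1
slide total [-0.    -0.023 -0.   ]
```

View pics/s6.png

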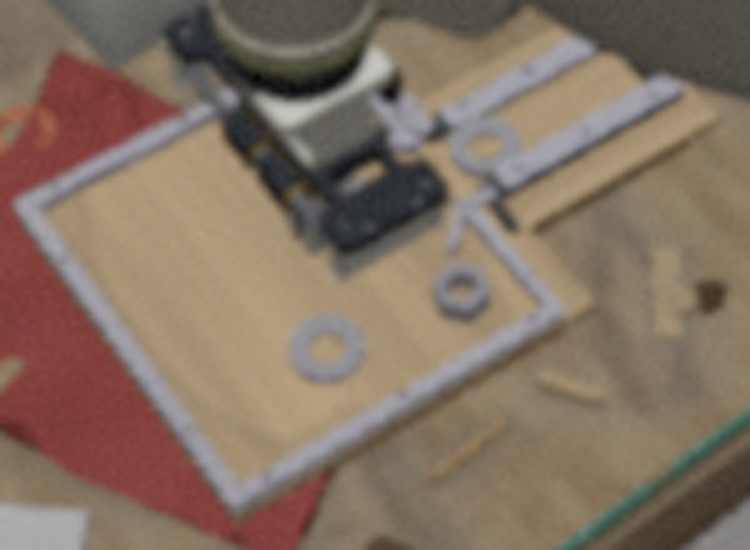

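Request:
play_rows(slide=[[0,-0.012,0],[-0.02,0,0],[-0.025,0,0],[-0.03,0,0],[-0.03,0,0],[-0.03,-0.005,0],[-0.03,-0.006,0],[-0.03,0,0]], twist=[[0,0,0],[0,0,0],[0,0,0],[0,0,0],[0,0,0],[0,0,0],[0,0,0],[0,0,0]])

```text
t: 13.2
tool_pos: [0.5325, 0.0278, 0.0389]
orientation: [-2.283, -2.158, 0.0]
force: [0.8, 1.3, 1.1]
opening: 0.006
gripper_force: 0.2
```

Request:
play_rows(slide=[[-0.03,0,0],[-0.03,0,0],[-0.03,0,0],[-0.03,0,0],[-0.03,0,0],[-0.027,0,0],[0,0,0],[0,0,0]], twist=[[0,0,0],[0,0,0],[0,0,0],[0,0,0],[0,0,0],[0,0,0],[0,0,0],[0,0,0]])

```text
t: 14.0
tool_pos: [0.5302, -0.0159, 0.0389]
orientation: [2.283, 2.158, -0.0]
force: [-0.3, 0.4, -0.2]
opening: 0.006
gripper_force: 0.0
```

Run:
```python
from h import *
go(-152,-82,43)
```

```text
t 14.0 board [3.3 0.7] h 2.9 yaw 0.19 tilt [ 0.     -0.0001] F [-0.3  0.4 -0.2] open 0.006 q6 -0.07
slide total [ 0.622 -0.329 -0.16 ]
```

Request:
play_rows(slide=[[0.05,0,0],[0.05,0,0],[0,0,-0.08],[0,0,-0.08],[0.109,-0.069,0],[0.109,-0.069,0],[0.109,-0.069,0],[0.109,-0.069,0]], twist=[[0,0,0],[0,0,0],[0,0,0],[0,0,0],[0,0,0],[0,0,0],[0,0,0],[0,0,0]])

```text
t: 14.8
tool_pos: [0.4678, 0.1242, 0.079]
orientation: [-2.281, -2.16, -0.001]
force: [-0.2, 0.3, -0.3]
opening: 0.0059
gripper_force: 0.0
```

Request:
play_rows(slide=[[0.109,-0.069,0],[0,0,0],[0,0,0],[0,0,0],[0,0,0],[0,0,0],[0,0,0],[0,0,0]], twist=[[0,0,0],[0,0,-0.137],[0,0,-0.137],[0,0,-0.137],[0,0,-0.137],[0,0,0],[0,0,0],[0,0,0]])

```text
t: 15.6
tool_pos: [0.4529, 0.1506, 0.0789]
orientation: [-1.582, -2.714, -0.0]
force: [0.1, -0.3, 0.7]
opening: 0.006
gripper_force: 0.0
```

Run:
```python
from h import *
import cv2
go(-157.5,-85.4,3)
p,d=cams.read_camera("top");cv2.imwrite("pics/c7.png",cv2.resize(p[178:294,220:380,::-1],None,fx=5,fy=5,interpolation=cv2.INTER_CUBIC))
```

```text
t 15.6 board [-158.4  -86.4] h 42.9 yaw 32.94 tilt [-0.0001  0.0001] F [ 0.1 -0.3  0.7] open 0.006 q6 -0.3
slide total [-0.005  0.001  0.159]
```

View pics/c7.png

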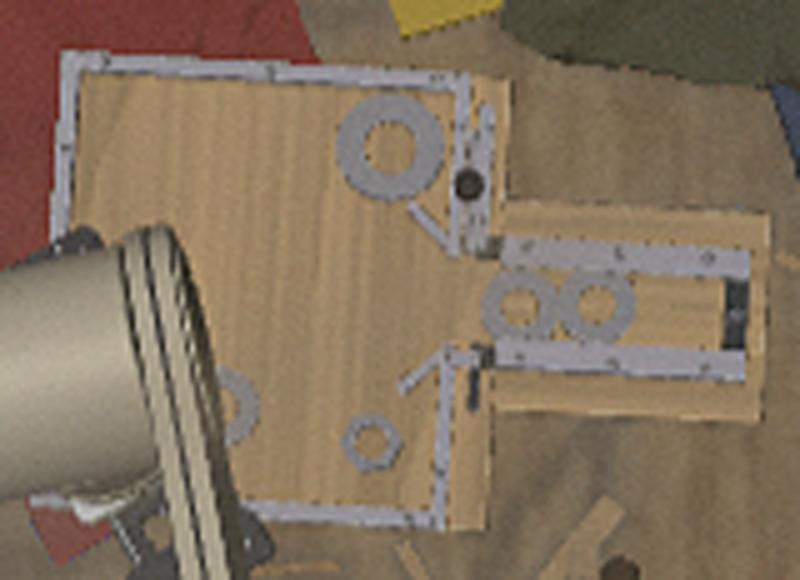

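Request:
play_rows(slide=[[-0.004,0,0.04],[0,0,0.05],[0,0,0.05],[0,0,0.019],[0,0,0],[-0.02,0,0],[-0.03,0,0],[-0.035,0,0]], twist=[[0,0,0],[0,0,0],[0,0,0],[0,0,0],[0,0,0],[0,0,0],[0,0,0],[0,0,0]])

```text
t: 16.45
tool_pos: [0.4648, 0.1304, 0.0397]
orientation: [1.577, 2.716, 0.001]
force: [-0.6, -0.3, -0.8]
opening: 0.006
gripper_force: 0.1
```

Request:
play_rows(slide=[[-0.035,0,0],[-0.035,0,0],[-0.035,0,0],[-0.035,0,0],[-0.035,0,0],[-0.035,0,0],[-0.035,0,0],[-0.035,0,0]], twist=[[0,0,0],[0,0,0],[0,0,0],[0,0,0],[0,0,0],[0,0,0],[0,0,0],[0,0,0]])

```text
t: 17.25
tool_pos: [0.4991, 0.0694, 0.0391]
orientation: [-1.578, -2.716, 0.0]
force: [-0.9, 0.3, 0.8]
opening: 0.0061
gripper_force: 0.5
```

Request:
play_rows(slide=[[-0.035,0,0],[-0.035,0,0],[-0.02,0,0],[-0.01,0,0],[0,0,0],[0.03,0,0],[0.03,0,0],[0,0,0]], twist=[[0,0,0],[0,0,0],[0,0,0],[0,0,0],[0,0,0],[0,0,0],[0,0,0],[0,0,0]])

```text
t: 18.05
tool_pos: [0.5029, 0.0626, 0.0389]
orientation: [-1.576, -2.717, 0.0]
force: [0.4, -1.0, 0.0]
opening: 0.0063
gripper_force: 0.0
```

Request:
play_rows(slide=[[0,0,0],[0,0,0],[0,0,0],[0,0,0],[0,0.05,0],[0,0.05,0],[0,0,0],[0,0,0]], twist=[[0,0,0.137],[0,0,0.137],[0,0,0.137],[0,0,0.137],[0,0,0],[0,0,0],[0,0,0],[0,0,0]])

```text
t: 18.85
tool_pos: [0.5283, 0.0602, 0.039]
orientation: [-2.282, -2.159, 0.001]
force: [0.1, 0.3, 0.1]
opening: 0.006
gripper_force: 0.0
```

Run:
```python
from h import *
import cv2
go(4,0,3)
p,d=cams.read_camera("scene");cv2.imwrite("pics/s8.png",cv2.resize(p[215:325,225:375,::-1],None,fx=5,fy=5,interpolation=cv2.INTER_CUBIC))
```

```text
t 18.85 board [-72.6  -5.7] h 3.0 yaw 0.25 tilt [-0.0005 -0.    ] F [0.1 0.3 0.1] open 0.006 q6 0.07
slide total [-0.306  0.022 -0.   ]
```

View pics/s8.png

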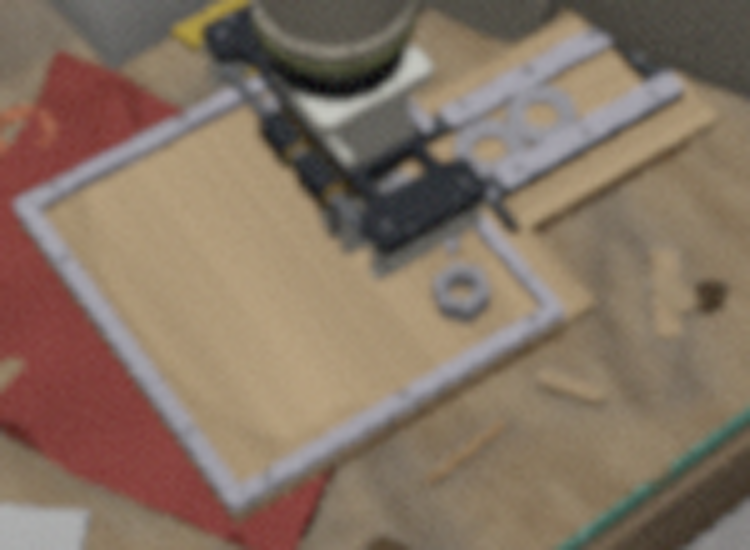

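Request:
play_rows(slide=[[-0.02,0,0],[-0.02,0,0],[-0.025,0.006,0],[-0.025,0.006,0],[-0.025,0.006,0],[-0.025,0.004,0],[-0.025,0,0],[-0.025,0,0]], twist=[[0,0,0],[0,0,0],[0,0,0],[0,0,0],[0,0,0],[0,0,0],[0,0,0],[0,0,0]])

```text
t: 19.7
tool_pos: [0.5316, 0.0118, 0.0392]
orientation: [-2.282, -2.159, -0.0]
force: [0.9, 1.7, -0.4]
opening: 0.0062
gripper_force: 0.7
```

Request:
play_rows(slide=[[-0.025,0,0],[-0.025,0,0],[-0.02,0,0],[-0.02,0,0],[-0.015,0,0],[-0.007,0,0],[0,0,0],[0,0,0]], twist=[[0,0,0],[0,0,0],[0,0,0],[0,0,0],[0,0,0],[0,0,0],[0,0,0],[0,0,0]])

```text
t: 20.5
tool_pos: [0.53, -0.016, 0.0391]
orientation: [2.282, 2.158, -0.001]
force: [0.0, 0.1, 0.5]
opening: 0.006
gripper_force: 0.3
```

Run:
```python
from h import *
go(-22,66,43)
```

```text
t 20.5 board [3.4 0.5] h 3.1 yaw 0.22 tilt [ 0.     -0.0006] F [0.  0.1 0.5] open 0.006 q6 -0.07
slide total [ 0.101  0.262 -0.16 ]
```

Request:
play_rows(slide=[[0.04,0,0],[0.04,0,0],[0,0,-0.12],[0,0,-0.12],[0,0.11,0],[0,0.11,0],[0,0.11,0],[0,0.1,0]], twist=[[0,0,0],[0,0,0],[0,0,0],[0,0,0],[0,0,0],[0,0,0],[0,0,0],[0,0,0]])

```text
t: 21.3
tool_pos: [0.6398, -0.0007, 0.0993]
orientation: [2.281, 2.159, 0.001]
force: [-0.5, -0.3, 1.0]
opening: 0.0063
gripper_force: 0.0
```

Request:
play_rows(slide=[[-0.04,0,0],[-0.034,0,0],[0,0,0],[0,0,0],[0,0,0],[0,0,0],[0,0,0],[0,0,0]], twist=[[0,0,0],[0,0,0],[0,0,0],[0,0,0],[0,0,0],[0,0,0],[0,0,0],[0,0,0]])

```text
t: 22.1
tool_pos: [0.6374, -0.02, 0.0993]
orientation: [2.282, 2.159, 0.0]
force: [0.3, 0.3, -0.5]
opening: 0.0059
gripper_force: 0.0
```

Run:
```python
from h import *
import cv2
go(2,104,20)
a,d=cams.read_camera("top");b,d=cams.read_camera("scene")
f=lambda q:cv2.resize(q[...,::-1],None,fx=4,fy=4,interpolation=cv2.INTER_CUBIC)
cv2.imwrite("pics/m9.png",np.hstack([f(a[200:290,285:380]),f(b[200:290,280:375])]))
```

```text
t 22.1 board [  1.  107.9] h 63.3 yaw 0.23 tilt [ 0.0002 -0.    ] F [ 0.3  0.3 -0.5] open 0.0059 q6 -0.06
slide total [-0.004 -0.016  0.173]
```

View pics/m9.png

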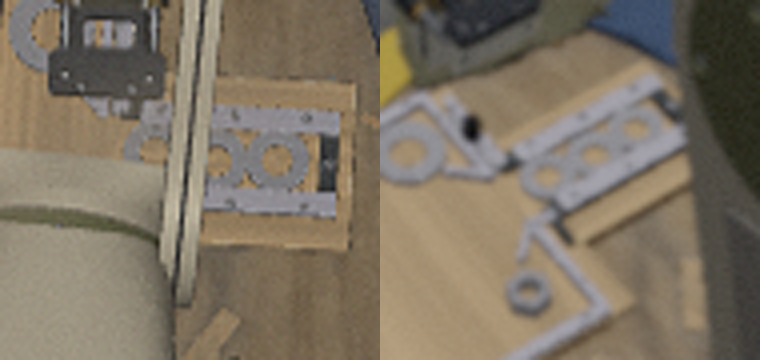

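Run:
```python
from h import *
f=lambda v,z,s,of:((proj((np.array(v)+.5)/s-.5+of,z)[0]-o)@R*1e3).round(1)
for v in [(522,306),(597,306),(518,302)]: print("c7/5",f(v,.044,5,[220,178]))
for v in [(278,160),(215,160),(125,145),(309,160)]: print(f(v,.044,4,[285,200]))
print("stop",f((318,160),.049,4,[285,200]))
import cv2
p=cv2.imread("pics/m9.png")[:,380:]
# scene camera
def g(v,z): return ((proj((np.array(v)+.5)/4-.5+[280,200],z,"scene")[0]-o)@R*1e3).round(1)
for v in [(167,178),(217,152),(260,125)]: print("scene",g(v,.044))
q=cv2.imread("pics/m9.png");cv2.imwrite("pics/z.png",np.hstack([q[90:240,90:350],q[90:240,480:700]]))
```

```text
c7/5 [34.7 -2.3]
c7/5 [75.4 -0.2]
c7/5 [32.4 -0.2]
[116.6  -0.3]
[73.8 -2.5]
[12.2  4.6]
[137.6   0.7]
stop [143.3   0.5]
scene [29.1  0.1]
scene [75.3 -1.4]
scene [118.6   0.9]
```

Request:
play_rows(slide=[[0.042,0,0],[0.042,0,0],[0,-0.108,0],[0,-0.108,0],[0,-0.108,0],[0,-0.108,0],[0,0,0],[0,0,0]], twist=[[0,0,0],[0,0,0],[0,0,0],[0,0,0],[0,0,0],[0,0,0],[0,0,0],[0,0,0]])

```text
t: 23.0
tool_pos: [0.5311, 0.0075, 0.0995]
orientation: [2.281, 2.159, 0.001]
force: [0.3, -0.5, 0.3]
opening: 0.0058
gripper_force: 0.0
```

Request:
play_rows(slide=[[0,0,0.08],[0,0,0.08],[0,0,0.08],[0,0,0],[-0.03,0,0],[-0.03,0,0],[0,0,0],[0,0,0]], twist=[[0,0,0],[0,0,0],[0,0,0],[0,0,0],[0,0,0],[0,0,0],[0,0,0],[0,0,0]])

```text
t: 23.8
tool_pos: [0.5304, -0.0087, 0.0397]
orientation: [2.283, 2.157, 0.001]
force: [-0.6, 0.7, -0.7]
opening: 0.0062
gripper_force: 0.0
```

Run:
```python
from h import *
go(4,0,3)
```

```text
t 23.8 board [-4.   0.4] h 3.7 yaw 0.17 tilt [ 0.0009 -0.    ] F [-0.6  0.7 -0.7] open 0.0062 q6 -0.06
slide total [-0.032 -0.002  0.003]
```

Go to x≈4.5, then feel onwards in small rows.

Request:
play_rows(slide=[[-0.016,0,0.003],[-0.012,0,0],[-0.004,0,0],[-0.002,0,0],[0,0,0],[0,0,0],[0,0,0],[0,0,0]], twist=[[0,0,0],[0,0,0],[0,0,0],[0,0,0],[0,0,0],[0,0,0],[0,0,0],[0,0,0]])

```text
t: 24.6
tool_pos: [0.5294, -0.0165, 0.0384]
orientation: [-2.282, -2.159, -0.0]
force: [-0.6, 3.1, 1.5]
opening: 0.0062
gripper_force: 1.3
```

Request:
play_rows(slide=[[-0.003,0,0],[0,0,0],[0,0,0],[0,0,0],[0,0,0],[0,0,0],[0,0,0],[0,0,0]], twist=[[0,0,0],[0,0,0],[0,0,0],[0,0,0],[0,0,0],[0,0,0],[0,0,0],[0,0,0]])

```text
t: 25.4
tool_pos: [0.5294, -0.0174, 0.0384]
orientation: [-2.282, -2.159, -0.0]
force: [-0.8, 4.1, 2.2]
opening: 0.0061
gripper_force: 1.6
```

Run:
```python
from h import *
go(6,0,3)
```

```text
t 25.4 board [ 4.8 -0. ] h 2.4 yaw 0.22 tilt [-0.  0.] F [-0.8  4.1  2.2] open 0.0061 q6 -0.07
slide total [-0.005  0.    -0.002]
```

Request:
play_rows(slide=[[-0.003,0,0],[-0.003,0,0],[0,0,0],[0,0,0],[0,0,0],[0,0,0],[0,0,0],[0,0,0]], twist=[[0,0,0],[0,0,0],[0,0,0],[0,0,0],[0,0,0],[0,0,0],[0,0,0],[0,0,0]])

```text
t: 26.2
tool_pos: [0.5293, -0.0191, 0.0384]
orientation: [2.282, 2.159, -0.0]
force: [-1.2, 2.0, 1.5]
opening: 0.006
gripper_force: 0.8
```

Run:
```python
from h import *
go(6,0,3)
```

```text
t 26.2 board [ 6.5 -0. ] h 2.4 yaw 0.22 tilt [ 0.     -0.0002] F [-1.2  2.   1.5] open 0.006 q6 -0.08
slide total [ 0.002  0.    -0.003]
```

Request:
play_rows(slide=[[-0.003,0,-0.002],[-0.003,0,0],[0,0,0],[0,0,0],[0,0,0],[0,0,0],[0,0,0],[0,0,0]], twist=[[0,0,0],[0,0,0],[0,0,0],[0,0,0],[0,0,0],[0,0,0],[0,0,0],[0,0,0]])

```text
t: 27.0
tool_pos: [0.5293, -0.0205, 0.0389]
orientation: [2.282, 2.159, 0.0]
force: [-0.9, 0.5, -0.8]
opening: 0.0063
gripper_force: 0.2
```

Run:
```python
from h import *
go(6,0,3)
```

```text
t 27.0 board [7.9 0.1] h 2.9 yaw 0.22 tilt [ 0.0002 -0.0001] F [-0.9  0.5 -0.8] open 0.0063 q6 -0.08
slide total [ 0.008 -0.    -0.   ]
```

Request:
play_rows(slide=[[-0.003,0,0],[-0.002,0,0],[0,0,0],[0,0,0],[0,0,0],[0,0,0],[0,0,0],[0,0,0]], twist=[[0,0,0],[0,0,0],[0,0,0],[0,0,0],[0,0,0],[0,0,0],[0,0,0],[0,0,0]])

```text
t: 27.8
tool_pos: [0.5292, -0.0217, 0.0389]
orientation: [-2.282, -2.159, 0.0]
force: [0.6, 1.7, -0.4]
opening: 0.0061
gripper_force: 0.7
```

Run:
```python
from h import *
go(-22,106,63)
```

```text
t 27.8 board [ 9.1 -0. ] h 2.9 yaw 0.22 tilt [-0.  0.] F [ 0.6  1.7 -0.4] open 0.0061 q6 -0.08
slide total [ 0.123  0.425 -0.24 ]
```

Request:
play_rows(slide=[[0.062,0,0],[0.062,0,0],[0,0,-0.12],[0,0,-0.12],[0,0.107,0],[0,0.107,0],[0,0.107,0],[0,0.104,0]], twist=[[0,0,0],[0,0,0],[0,0,0],[0,0,0],[0,0,0],[0,0,0],[0,0,0],[0,0,0]])

```text
t: 28.6
tool_pos: [0.6381, 0.0049, 0.099]
orientation: [2.281, 2.16, 0.0]
force: [0.4, 0.6, 0.2]
opening: 0.0062
gripper_force: 0.0
```

Request:
play_rows(slide=[[-0.048,0,0],[-0.048,0,0],[0,0,0.06],[0,0,0.06],[0,0,0.06],[0,0,0],[0,0,0],[0,0,0]], twist=[[0,0,0],[0,0,0],[0,0,0],[0,0,0],[0,0,0],[0,0,0],[0,0,0],[0,0,0]])

```text
t: 29.4
tool_pos: [0.6357, -0.0204, 0.0542]
orientation: [2.282, 2.159, 0.0]
force: [0.6, 0.2, 0.5]
opening: 0.0061
gripper_force: 0.0
```

Run:
```python
from h import *
go(2,36.5,18)
p,d=cams.read_camera("scene");np.save("sc.npy",p)
```

```text
t 29.4 board [  1.5 106.3] h 18.2 yaw 0.23 tilt [0.0002 0.    ] F [0.6 0.2 0.5] open 0.0061 q6 -0.06
slide total [-0.001 -0.279  0.001]
```

Request:
play_rows(slide=[[0,-0.02,0],[0,-0.025,0],[0,-0.025,0],[0,-0.025,0],[0,-0.025,0],[0,-0.025,0],[0,-0.025,0],[0,-0.025,0]], twist=[[0,0,0],[0,0,0],[0,0,0],[0,0,0],[0,0,0],[0,0,0],[0,0,0],[0,0,0]])

```text
t: 30.25
tool_pos: [0.5866, -0.0177, 0.0541]
orientation: [2.282, 2.159, 0.001]
force: [2.1, 2.3, -0.4]
opening: 0.006
gripper_force: 1.0
```

Request:
play_rows(slide=[[0,-0.02,0],[0,-0.02,0],[0,-0.015,0],[0,-0.01,0],[0,0,0],[0,0,0],[0,0,0],[0,0,0]], twist=[[0,0,0],[0,0,0],[0,0,0],[0,0,0],[0,0,0],[0,0,0],[0,0,0],[0,0,0]])

```text
t: 31.05
tool_pos: [0.5706, -0.0171, 0.0537]
orientation: [-2.282, -2.159, 0.001]
force: [0.4, -0.2, -0.8]
opening: 0.0058
gripper_force: 0.0
```

Run:
```python
from h import *
go(2,36.5,18)
```

```text
t 31.05 board [ 2. 41.] h 17.7 yaw 0.22 tilt [-0.0006 -0.0001] F [ 0.4 -0.2 -0.8] open 0.0058 q6 -0.06
slide total [ 0.    -0.018 -0.001]
```

Request:
play_rows(slide=[[0,-0.006,0],[0,-0.006,0],[0,-0.004,0],[0,-0.004,0],[0,0,0],[0,0,0],[0,0,0],[0,0,0]], twist=[[0,0,0],[0,0,0],[0,0,0],[0,0,0],[0,0,0],[0,0,0],[0,0,0],[0,0,0]])

```text
t: 31.85
tool_pos: [0.5657, -0.0167, 0.0539]
orientation: [-2.282, -2.159, 0.0]
force: [0.2, 0.0, 0.0]
opening: 0.0062
gripper_force: 0.2
```

Request:
play_rows(slide=[[0,-0.005,0],[0,-0.005,0],[0,0,0],[0,0,0],[0,0,0],[0,0,0],[0,0,0],[0,0,0]], twist=[[0,0,0],[0,0,0],[0,0,0],[0,0,0],[0,0,0],[0,0,0],[0,0,0],[0,0,0]])

```text
t: 32.65
tool_pos: [0.5635, -0.0166, 0.054]
orientation: [2.282, 2.158, 0.001]
force: [5.6, -0.4, -1.8]
opening: 0.0057
gripper_force: 2.5
```

Run:
```python
from h import *
go(2,36.5,18)
```

```text
t 32.65 board [ 2. 34.] h 18.0 yaw 0.22 tilt [0.0006 0.    ] F [ 5.6 -0.4 -1.8] open 0.0057 q6 -0.06
slide total [-0.    0.01  0.  ]
```

Request:
play_rows(slide=[[0,-0.006,0],[0,-0.006,0],[0,0,0],[0,0,0],[0,0,0],[0,0,0],[0,0,0],[0,0,0]], twist=[[0,0,0],[0,0,0],[0,0,0],[0,0,0],[0,0,0],[0,0,0],[0,0,0],[0,0,0]])

```text
t: 33.45
tool_pos: [0.563, -0.0166, 0.0546]
orientation: [2.279, 2.156, 0.006]
force: [16.2, -1.2, -9.3]
opening: 0.0056
gripper_force: 7.6
```

Run:
```python
from h import *
go(2,36.5,18)
```

```text
t 33.45 board [ 2.  33.5] h 18.6 yaw 0.21 tilt [ 0.006  -0.0003] F [16.2 -1.2 -9.3] open 0.0056 q6 -0.07
slide total [-0.     0.012  0.003]
```

Request:
play_rows(slide=[[0,0.02,0],[0,0.04,0],[0,0.04,0],[0,0,-0.1],[0,0,-0.15],[0,0,-0.15],[0.15,0,0],[0.15,0,0]], twist=[[0,0,0],[0,0,0],[0,0,0],[0,0,0],[0,0,0],[0,0,0],[0,0,0],[0,0,0]])

```text
t: 34.25
tool_pos: [0.5911, 0.0571, 0.1561]
orientation: [2.284, 2.154, 0.004]
force: [0.2, -0.1, 0.0]
opening: 0.006
gripper_force: 0.0
```

Request:
play_rows(slide=[[0.15,0,0],[0.15,0,0],[0.1,0,0],[0,0,0],[0,0,0],[0,0,0],[0,0,0],[0,0,0]], twist=[[0,0,0],[0,0,0],[0,0,0],[0,0,0],[0,0,0],[0,0,0],[0,0,0],[0,0,0]])

```text
t: 35.05
tool_pos: [0.5951, 0.1559, 0.154]
orientation: [2.284, 2.157, -0.0]
force: [0.4, 0.0, -0.2]
opening: 0.006
gripper_force: 0.0
```

Run:
```python
from h import *
import cv2
tb();c=cams.get_calibration("top");T=np.linalg.inv(c["world_from_camera"]);K=np.array([[c["fx"],0,c["cx"]],[0,c["fy"],c["cy"]],[0,0,1]])
p,d=cams.read_camera("top");g=cv2.cvtColor(p,cv2.COLOR_RGB2HSV)
# rectify board plane: 2 px/mm, x -20..160, y -60..90
def rect(z,h=1):
    q=np.array([(-20,-60),(160,-60),(160,90),(-20,90)],float);w=q/1e3@R.T+o
    P=np.c_[w,np.full(4,z),np.ones(4)]@T.T;uv=P[:,:3]@K.T;uv=uv[:,:2]/uv[:,2:]
    return cv2.warpPerspective(p,cv2.getPerspectiveTransform(uv.astype(np.float32),((q+[20,60])*2).astype(np.float32)),(360,300),flags=cv2.INTER_CUBIC)
k=rect(.071);m=(k.max(2)<60)
n,l,s,ce=cv2.connectedComponentsWithStats(m.astype(np.uint8))
for i in range(1,n):
    if s[i,4]>40: print("dark",s[i,4],ce[i]/2-[20,60])
k=rect(.044);hs=cv2.cvtColor(k,cv2.COLOR_RGB2HSV)
sat=hs[...,1][112:129,:].mean(0)  # |y|<4
print(np.c_[np.arange(-20,160,3),sat[::6].round(0)].astype(int).tolist())
```

```text
t 35.05 board [-172.1   55.3] h 118.0 yaw 0.14 tilt [ 0.     -0.0001] F [ 0.4  0.  -0.2] open 0.006 q6 0.23
dark 71 [ 10.95070423 -54.63380282]
dark 45 [ 11.27777778 -43.92222222]
dark 275 [149.59818182 -16.25454545]
dark 284 [147.18309859   6.65316901]
[[-20, 84], [-17, 86], [-14, 82], [-11, 85], [-8, 86], [-5, 84], [-2, 86], [1, 54], [4, 26], [7, 67], [10, 92], [13, 89], [16, 84], [19, 12], [22, 13], [25, 6], [28, 55], [31, 100], [34, 91], [37, 87], [40, 88], [43, 92], [46, 95], [49, 44], [52, 8], [55, 8], [58, 9], [61, 7], [64, 7], [67, 7], [70, 40], [73, 98], [76, 96], [79, 93], [82, 94], [85, 97], [88, 95], [91, 21], [94, 7], [97, 8], [100, 6], [103, 6], [106, 8], [109, 7], [112, 58], [115, 104], [118, 95], [121, 91], [124, 93], [127, 96], [130, 102], [133, 12], [136, 8], [139, 11], [142, 28], [145, 40], [148, 9], [151, 7], [154, 26], [157, 66]]
```

Run:
```python
from h import *
for n in("top","scene"):
    c=cams.get_calibration(n);T=c["world_from_camera"]
    D=np.median([cams.read_camera(n)[1] for _ in range(4)],0)
    v,u=np.mgrid[0:480,0:640]
    X=np.stack([(u-c["cx"])/c["fx"]*D,(v-c["cy"])/c["fy"]*D,D],-1)@T[:3,:3].T+T[:3,3]
    B=(X[...,:2]-o)@R*1e3;Z=X[...,2]*1e3-36
    for y0,y1 in((-16,-8),(-5,5),(8,16)):
        print(n,y0,[(x,round(float(np.median(Z[m])),1)) for x in range(-60,160,5) if (m:=(abs(B[...,0]-x)<2.5)&(B[...,1]>y0)&(B[...,1]<y1)&(abs(Z)<60)).sum()>1])
    m=(abs(B[...,0]-2)<5)&(abs(B[...,1])<80)&(Z>22)&(Z<50);print("knob",B[m].mean(0),m.sum())
```

```text
top -16 [(-60, -0.2), (-55, 0.2), (-50, 1.4), (-45, -1.8), (-40, -0.3), (-35, 0.0), (-30, -1.9), (-25, -1.2), (-20, -0.4), (-15, 1.1), (-10, 1.2), (-5, -0.6), (0, -2.4), (5, 10.1), (10, 0.3), (15, 1.5), (20, 1.4), (25, 7.1), (30, 5.4), (35, 7.2), (40, 10.4), (45, 7.8), (50, 8.3), (55, 4.3), (60, 1.6), (65, 8.4), (70, 8.8), (75, 8.1), (80, 5.2), (85, 6.5), (90, 7.9), (95, 9.1), (100, 2.2), (105, 5.6), (110, 7.7), (115, 8.3), (120, 2.7), (125, 6.3), (130, 6.4), (135, 7.1), (140, 2.4), (145, 4.9), (150, 10.3), (155, 9.0)]
top -5 [(-60, 2.2), (-55, -0.5), (-50, -1.8), (-45, -0.0), (-40, -0.1), (-35, 1.7), (-30, -1.6), (-25, -0.9), (-20, -0.5), (-15, 1.5), (-10, 1.4), (-5, -0.1), (0, 12.2), (5, 11.3), (10, 1.5), (15, 1.6), (20, 7.4), (25, 7.7), (30, 1.3), (35, -0.6), (40, -0.6), (45, -0.4), (50, 4.7), (55, 7.5), (60, 9.1), (65, 8.9), (70, 5.3), (75, 1.1), (80, 0.6), (85, 0.6), (90, 2.5), (95, 8.5), (100, 8.2), (105, 7.3), (110, 8.2), (115, -1.5), (120, -0.7), (125, 1.0), (130, 0.3), (135, 6.7), (140, 8.4), (145, 6.2), (150, 11.6), (155, 11.3)]
top 8 [(-60, 1.0), (-55, -0.4), (-50, 0.2), (
[... 1352 characters left out ...]
.1), (100, 7.9), (105, 6.5), (110, 8.3), (115, 0.9), (120, -2.1), (125, -0.5), (130, 3.8), (135, 6.9), (140, 7.5), (145, 7.5), (150, 11.0), (155, 10.9)]
scene 8 [(-60, -0.4), (-55, 0.8), (-50, -0.8), (-45, 0.0), (-40, 2.1), (-35, -0.1), (-30, 1.8), (-25, -1.2), (-20, -1.2), (-15, -0.2), (-10, -0.1), (-5, 22.0), (0, 19.7), (5, 34.1), (15, -0.3), (20, 6.1), (25, 6.9), (30, 4.6), (35, 0.5), (40, 2.2), (45, 3.6), (50, 6.9), (55, 7.3), (60, 7.1), (65, 8.2), (70, 6.8), (75, 5.9), (80, 7.4), (85, 3.2), (90, 6.1), (95, 7.2), (100, 4.2), (105, 5.4), (110, 7.5), (115, 3.9), (120, 3.8), (125, 4.1), (130, 6.0), (135, 6.8), (140, 6.8), (145, 9.0), (150, 10.8), (155, 11.1)]
knob [1.41526296 7.29128528] 18
```

```bash
python3 -c "
from plant import robot
print(robot.close_job())"
```

```text
the job is handed in; nothing more can be done
None
```

The job is handed in with no verdict shown: depth readings at the end had all three washers flat in the track and the gate bar at its stop (knob at y ≈ 7 mm). I viewed 11 pictures, one over the limit of 10.

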